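# Stand the formula tablet on its desk stand

## Robot

A 7-joint arm with a two-finger parallel gripper is mounted at the origin on the work surface. World frame = base frame: x ahead of the robot, y to its left, z up, the work surface at z = 0. Lengths are in m, angles in rad, forces in N, time in s.
With the tool pointing down it reaches from about 0.425 to 0.8 m from the base axis. Payload 8.3 kg.
Tool frame: the origin (TCP) lies between the finger pads; the fingertips stand 14 mm ahead of it and the grasp point (between the pads) lies 5 mm behind it; z points along the fingers, y is the line along which they close (so a half turn about z gives the same grasp; the last joint's range is limited). The gripper opens to 85 mm and grips with 20 to 120 N. Pads are 22 mm wide; open, the fingers measure 114 mm over their backs; the gripper's body (76 mm by 85 mm) begins 54 mm behind the grasp point. The pads swing forward as they close: fully open they stand 13 mm farther back than shut.
Start: joints at [1.209, 0.383, 0.016, 1.37, -0.006, 1.388, -0.046], TCP at [0.184, -0.597, 0.245] pointing down, gripper open.
Joint ranges: [-2.95, 2.95], [-0.25, 2.06], [-1.52, 1.56], [0.18, 2.33], [-1.44, 4.58], [0.02, 2.06], [-3.01, 3.01]. Speed limits (rad/s): [2.39, 2.39, 3.01, 3.01, 3.14, 3.14, 3.14].

## Interface

Orientations are given as a rotation vector (axis times angle).
In Python, from bench import r, cams gives the robot as it stands.
- The arm moves only by the tool apply_moves, never from a script. Its arguments are lists of equal length, an entry for each row: "offset": the shift along the tool's x, y, z each as a share of 0.5 m, from -1 to 1, a list of three; "dr": the turn, a rotation vector about the tool's x, y, z each as a share of pi rad, from -1 to 1, a list of three; "fingers": the opening, from -1 (shut) to 1 (fully open). In form: {"offset": [[dx, dy, dz], ...], "dr": [[ax, ay, az], ...], "fingers": [fingers, ...]}. A call has 1 to 12 rows; each row is the pose to reach, as a shift and turn from the pose commanded when the call began, along the tool's axes at that moment, turning the shorter way round; what a row does not reach only later rows make up. A row lasts 1/8 s, in which the tool goes at most 62.5 mm and 10.7 degrees, less where a joint would pass 70% of its speed; a pose out of reach is approached as far as the arm can. A call with a number of a shift or a turn outside -1 to 1 is refused whole. A call with a gripper value outside its range is refused whole. The fingers move at their own pace and stop on an object; "force" is the grip in N (left out, the last holds). Time passes only in rows, so rows that repeat a pose let the fingers close. It gives the time, the measured TCP pose, the force, the opening and the grip force at its end, in the units of the state.
- r.get_state(): the state, without advancing time (a new reading comes with each control period).
- cams.snapshot(name): name is "scene" or "top" or "wrist"; returns (picture, depth): 420x560x3 uint8, red, green, blue; 420x560 float32, m along the optical axis (not along the pixel's ray), 0 where there is no reading.
- cams.camera_params(name): a dict with "K" (3x3 intrinsics, pixels), "R" (3x3) and "t" (3): a world point X has camera coordinates R X + t; the wrist camera has in their place "hand_eye" (4x4, takes a point from camera to tool coordinates, whose origin is the TCP and whose axes are the flange's). Camera axes: x right, y down, z forward; pixel columns grow to the right and rows downward; lengths in m; the calibration is good to about 2 mm. A picture is of the moment at which its call begins: read the wrist's pose just before it. camera_params takes no time and is no camera call.
- r.hand_in(): hands the job in; it is judged then, once.
Trained networks look in the newest picture that a camera, given by its name, has taken for a name from the list of things; names that differ only in an ending like _2 or _b are one class to them, and where a whole thing is asked for, a point or a joint stands for the part that bears it (a point fixed in the world has none). Each returns a list of dicts, best first, with "confidence" (0 to 1); they miss things now and then, are a little off and sometimes report something else, mostly with a low value. They report only what shows in the picture. A call takes as long as a camera call.
- cams.search_frame(camera, label): "bbox" ([centre column, centre row, width, height] in pixels, round what is visible of it).
- cams.masks_of(camera, label): "pixels" (420x560 bool, what is visible of it) and "bbox" ([centre column, centre row, width, height] in pixels, round what is visible of it).
- cams.landmark_of(camera, label): "point" ([column, row] in pixels: a listed point, or the origin of a listed thing).
The state is a dict: "clock": time; "q": joint angles; "dq": joint speeds; "joint_efforts": joint torques, N m; "position": TCP position; "orientation": TCP orientation; "ft_force": force on the tool from outside, world axes, zero at the start; "moment": the same for the moment, N m; "width": finger opening in m; "finger_force": force on a finger pad.
Only numpy, scipy, OpenCV 4.12 (cv2) and the standard library are available. Lean on these libraries where they do the work, as an engineer would, in place of code of your own. Each camera call takes 0.05 s, during which the arm holds its last target. There are 200 camera calls.

## Task

Take the tablet out of the clear sorter and set it on the aluminium tablet stand for the chemist to read: lower edge down on the two hooks, back flat against the sloping rest, screen to the front, about centred left to right. Set it down gently: do not drop it or let it fall back against the rest. Leave the notebook in the sorter and the other things on the desk where they are.

Things in the scene. Friction and masses are not known exactly. Their poses are not given: they have to be found in the camera images.
- tablet: Tablet computer in a grey hard cover: rigid slab 200 mm wide, 135 high, 10 thick, 0.28 to 0.48 kg. Starts upright, loose, in one of the sorter's two outermost slots. Origin: middle of its lower edge (centre of the bottom face). Axes: x out of the screen, y along the width, z up to the upper edge, which is free to be pinched across the thickness.
- screen (a point): Centre of the tablet's screen face, 5 mm along x and 67.5 mm along z from the tablet's origin; same axes as the tablet.
- stand: Fixed aluminium tablet stand: base 140 x 130 mm, arm and hinge carrying a sloping tray: a flat rest 120 mm wide, 85 mm high, 4 mm thick, with two hooks 28 mm wide, 40 mm either side of the middle. Each hook: flat ledge 18 mm deep, square to the rest, ending in a lip 8 mm high, 4 mm thick. Origin: centre of the base's underside; x to its front (away from the robot), z up.
- cradle (a point): Where the rest's front face meets the hooks' ledges, mid width, 74 to 82 mm above the desk. z up along the rest, which leans 23 to 37 degrees from vertical, top towards the robot (differs per run; stiff hinge, 2.5 N m); x square out of the rest to the front; y along its width. Tablet in place: origin at x 5, y 0, z 0 mm here, axes agreeing; its upper 50 mm stand clear above the rest.
- sorter: Fixed device sorter: bamboo board 130 x 160 mm, 15 mm high, with six clear dividers 4 mm thick, tops 77 mm above the desk: five slots 14 mm wide along its y, at x -36, -18, 0, 18, 36 mm. Origin: centre of the underside. The tablet stands in a slot on the board: lower edge 15 mm, upper edge 150 mm above the desk.
- notebook: Bystander: blue hard-cover notebook, 144 mm wide, 103 mm high, 12 mm thick, standing in the sorter's other outermost slot. Origin: middle of its lower edge, axes as for the tablet.
- mortar: Bystander: white porcelain mortar, 100 mm across, 55 mm high, with its pestle leaning in it up to about 110 mm above the desk, standing between sorter and stand. Origin: centre of the underside.
- dropper: Bystander: amber dropper bottle, 36 mm across, 102 mm high. Origin: centre of the underside.
- jar: Bystander: low cream jar with lid, 56 mm across, 46 mm high. Origin: centre of the underside.

How it is judged:
At the end, for the whole second after the job is handed in: The tablet rests on both hooks' ledges (lower edge within 4 mm of them, its middle 2 to 10 mm in front of the rest), lies back against the sloping rest (within 4 degrees), screen to the front, within 20 mm of the middle, still and let go (x of tablet in the frame of cradle between 0.002 and 0.01 m and y of tablet in the frame of cradle between -0.02 and 0.02 m and z of tablet in the frame of cradle between -0.004 and 0.004 m and x of screen in the frame of cradle above 0.006 m and angle between the z axis of tablet and the z axis of cradle, either way round below 0.07 rad and linear speed of tablet below 0.02 m/s); the robot touches nothing.
It fails at once if the tablet is dropped or let fall: while no finger touches it, it moves faster than 0.35 m/s or turns faster than 2.5 rad/s (contact force between tablet and the fingers below 0.05 N and (linear speed of tablet above 0.35 m/s or angular speed of tablet above 2.5 rad/s)).
It fails at once if the tablet is rammed against the stand with more than 80 N (contact force between tablet and stand above 80 N).
It fails at once if the notebook, mortar, dropper bottle or jar is moved more than 25 mm (distance of any of notebook, mortar, dropper, jar from where it was at the start of the episode above 0.025 m).
It fails at once if the notebook or dropper bottle is tipped over (angle between any of notebook, dropper's own z axis and vertical above 0.5 rad).
It also fails if it takes over 40 s, if anything falls off the work surface, if the arm or the gripper's body presses on something with over 40 N, if the wrist force passes 120 N, or if a joint passes its speed limit or range.

## Working session

There is one attempt and no reset: what is moved stays moved. The work goes in short steps, Python scripts to look and compute and a tool call to move; the robot and the scene stay as the last step left them, time stands still between calls to the robot, and variables do not carry over. Pictures are saved under pics/ and viewed, at most 10 in all, crops included, and the job is handed in when it is done.

Besides the shell and the picture viewer there is one more tool, called after ">>>" as name(argument=value, ...), one argument or row to a line, values as JSON. apply_moves: Moves the arm, as the interface text tells. Its arguments: {"type":"object","properties":{"offset":{"type":"array","items":{"type":"array","items":{"type":"number"}}},"dr":{"type":"array","items":{"type":"array","items":{"type":"number"}}},"fingers":{"type":"array","items":{"type":"number"}},"force":{"type":"number"}},"required":["offset","dr","fingers"]}

```bash
mkdir -p pics; ls
cat > h.py <<'E'
import numpy as np,cv2
from scipy.spatial.transform import Rotation as R
from bench import r,cams
def cam(n,st=None):
    p=cams.camera_params(n);K=np.array(p["K"])
    if n!="wrist": return K,np.array(p["R"]),np.array(p["t"])
    H=np.array(p["hand_eye"]);T=np.eye(4);T[:3,:3]=R.from_rotvec(st["orientation"]).as_matrix();T[:3,3]=st["position"]
    W=np.linalg.inv(T@H);return K,W[:3,:3],W[:3,3]
def cloud(d,c):
    K,Rm,t=c;v,u=np.indices(d.shape)
    X=np.stack([(u-K[0,2])/K[0,0]*d,(v-K[1,2])/K[1,1]*d,d],-1)
    return (X-t)@Rm
def save(n,im): cv2.imwrite(f"pics/{n}.png",im[:,:,::-1])
E
python3 - <<'E'
from h import *
s=r.get_state();print(s)
ims=[]
for n in["scene","top"]:
    im,d=cams.snapshot(n);c=cam(n);P=cloud(d,c);np.savez(n,im=im,d=d,P=P)
    print(n,-c[1].T@c[2]);ims.append(im)
    save(n,im)
    for l in["tablet","notebook","stand","sorter","mortar","dropper","jar","cradle","screen"]:
        if l not in("cradle","screen"):
          for m in cams.masks_of(n,l)[:2]:
            q=P[m["pixels"]&(d>0)]
            print(l,round(m["confidence"],2),np.round(m["bbox"]),m["pixels"].sum(),np.round(np.percentile(q,[2,50,98],axis=0),3).tolist() if len(q) else "")
        for m in cams.landmark_of(n,l)[:1]:
            print("  lm",l,round(m["confidence"],2),np.round(m["point"]),np.round(P[int(m["point"][1]),int(m["point"][0])],3))
E
```

```text
pics
{'clock': 0.0, 'q': array([ 1.20909141,  0.38423825,  0.0163753 ,  1.3711927 , -0.00632346,
        1.38820759, -0.04652283]), 'dq': array([-0.00080438, -0.00096279,  0.0007618 ,  0.00132902,  0.00028855,
        0.0020095 , -0.00136545]), 'joint_efforts': array([ 1.92886910e-04, -6.27599430e+01,  8.44508763e-01, -3.71818078e+01,
        1.64694269e-02,  1.44321608e-02, -6.30984255e-05]), 'position': array([ 0.18388132, -0.59682022,  0.24426134]), 'orientation': array([-3.10463689e+00, -4.67378440e-01,  4.89940873e-04]), 'ft_force': array([-0.44597547, -0.56057341,  0.65267645]), 'moment': array([-0.04650899, -0.01274958, -0.01408881]), 'finger_force': 0.0, 'width': 0.08525220377866286}
scene [1.03636965 0.47749877 0.51000654]
tablet 0.88 [408. 259.  95. 152.] 5700 [[0.604, 0.105, 0.025], [0.636, 0.229, 0.11], [0.653, 0.293, 0.151]]
notebook 0.81 [440. 252.  72. 107.] 2348 [[0.532, 0.145, 0.017], [0.563, 0.236, 0.102], [0.577, 0.282, 0.119]]
stand 0.78 [257. 156.  78.  91.] 3994 [[0.532, -0.287, 0.001], [0.603, -0.214, 0.036], [0.671, -0.154, 0.149]]
stand 0.62 [406. 261.  98. 1
[... 1799 characters left out ...]
97 0.198 0.038]
mortar 0.97 [277. 279.  54.  49.] 2255 [[0.512, -0.05, 0.007], [0.555, -0.006, 0.037], [0.601, 0.039, 0.107]]
  lm mortar 0.77 [277. 278.] [ 0.559 -0.004  0.03 ]
dropper 0.53 [186. 171.  24.  22.] 337 [[0.752, 0.149, 0.013], [0.764, 0.161, 0.055], [0.782, 0.182, 0.102]]
  lm dropper 0.78 [188. 174.] [0.76  0.16  0.055]
jar 0.71 [319. 162.  26.  36.] 665 [[0.752, -0.114, 0.012], [0.774, -0.091, 0.046], [0.8, -0.067, 0.05]]
jar 0.71 [399. 250.  79.  53.] 2421 [[0.568, -0.278, 0.018], [0.602, -0.221, 0.111], [0.647, -0.164, 0.151]]
  lm jar 0.84 [317. 161.] [ 0.779 -0.087  0.046]
  lm cradle 0.82 [392. 241.] [ 0.623 -0.218  0.078]
  lm screen 0.59 [166. 246.] [0.624 0.185 0.15 ]
```

Run:
```python
from h import *
a=np.load("scene.npz")["im"];b=np.load("top.npz")["im"]
o=np.hstack([cv2.resize(a[60:380,170:500],(400,388)),cv2.resize(b[120:340,90:470],(400,232)).copy() if 0 else cv2.copyMakeBorder(cv2.resize(b[120:340,90:470],(400,232)),0,156,0,0,cv2.BORDER_CONSTANT)])
save("both",o)
for n in["scene","top"]:
    z=np.load(n+".npz");P=z["P"].reshape(-1,3)
    # tablet top
    m=(abs(P[:,1]-.19)<.13)&(P[:,2]>.135)&(P[:,2]<.17)
    q=P[m];print(n,"tabtop",len(q),np.percentile(q,[1,50,99],axis=0).round(4).tolist())
    if n=="top":
        (c,sz,an)=cv2.minAreaRect(q[:,:2].astype(np.float32));print(c,sz,an)
    t=q[(q[:,2]>.146)];l=np.polyfit(t[:,1],t[:,0],1);print("x=f(y)",l,len(t),t.mean(0), "resid",(t[:,0]-np.polyval(l,t[:,1])).std())
    # notebook
    m=(abs(P[:,1]-.2)<.12)&(P[:,2]>.108)&(P[:,2]<.13)&(P[:,0]<.6)&(P[:,0]>.5);q=P[m]
    l=np.polyfit(q[:,1],q[:,0],1);print("nb",np.percentile(q,[1,50,99],axis=0).round(4).tolist(),l)
    # stand rest plane
    m=(P[:,1]<-.13)&(P[:,1]>-.31)&(P[:,2]>.09)&(abs(P[:,0]-.6)<.09);q=P[m]
    best=None;rng=np.random.default_rng(0)
    for _ in range(500):
        A=q[rng.choice(len(q),3,False)];nn=np.cross(A[1]-A[0],A[2]-A[0]);L=np.linalg.norm(nn)
        if L<1e-6: continue
        nn/=L;inl=abs((q-A[0])@nn)<.0025
        if best is None or inl.sum()>best.sum(): best=inl
    Q=q[best];c=Q.mean(0);nn=np.linalg.svd(Q-c,full_matrices=False)[2][2];nn*=np.sign(nn[0])
    print("plane",len(q),best.sum(),c,nn,"lean",np.degrees(np.arcsin(nn[2])),"yaw",np.degrees(np.arctan2(nn[1],nn[0])))
    print(np.percentile(Q,[1,50,99],axis=0).round(4).tolist())
    m=(P[:,1]<-.13)&(P[:,1]>-.31)&(P[:,2]>.06)&(P[:,2]<.098)&(abs(P[:,0]-.6)<.09);q=P[m];print("hooks",len(q),np.percentile(q,[1,50,99],axis=0).round(4).tolist())
```

```text
scene tabtop 1695 [[-0.0069, 0.0614, 0.1354], [0.6293, 0.2061, 0.1478], [0.6525, 0.2931, 0.1666]]
x=f(y) [2.12522327 0.14285791] 979 [0.54882931 0.1910253  0.15102333] resid 0.14046846348715217
nb [[0.5322, 0.1434, 0.1081], [0.5571, 0.2215, 0.1158], [0.5761, 0.2802, 0.1199]] [0.25252699 0.50108349]
plane 1627 1438 [ 0.59823416 -0.21952353  0.12113785] [0.81895137 0.22476204 0.5280158 ] lean 31.871488012717602 yaw 15.3470047169935
[[0.5691, -0.2803, 0.0906], [0.598, -0.218, 0.1211], [0.6289, -0.1636, 0.1513]]
hooks 599 [[0.5698, -0.2715, 0.0634], [0.6219, -0.2117, 0.0896], [0.6546, -0.1588, 0.0978]]
top tabtop 765 [[0.5945, 0.1009, 0.1373], [0.6223, 0.1953, 0.15], [0.6489, 0.2899, 0.1539]]
(0.6223156452178955, 0.19608603417873383) (0.19995684921741486, 0.010744314640760422) 75.30972290039062
x=f(y) [0.26092539 0.57099341] 701 [0.62211452 0.19592232 0.15018049] resid 0.003007375989977776
nb [[0.5304, 0.1424, 0.1095], [0.5519, 0.2115, 0.1156], [0.5754, 0.279, 0.1209]] [0.22115059 0.50562533]
plane 1863 1691 [ 0.59551279 -0.22179633  0.1232686 ] [0.8191361  0.22306194 0.52845002] lean 31.90078850685942 yaw 15.233058500741885
[[0.5665, -0.2809, 0.0908], [0.5953, -0.2214, 0.1242], [0.6269, -0.1641, 0.1523]]
hooks 803 [[0.5987, -0.2727, 0.076], [0.622, -0.216, 0.087], [0.6529, -0.1597, 0.0977]]
```

View pics/both.png

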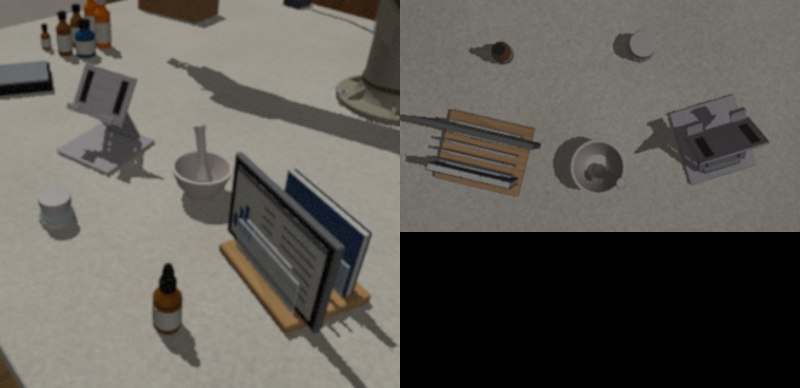

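The tablet stands in the sorter's front slot with its screen to the front: around (280,230) in the left half of the picture, a dark strip near (470,130) in the right half. The notebook is in the back slot. The stand, at (105,110) left and (720,130) right, is yawed the other way. I'll work out the precise frames next.

```bash
cat >> h.py <<'E'
def move(pt,Rt,st=None):
    st=st or r.get_state();R0=R.from_rotvec(st["orientation"])
    o=R0.inv().apply(np.array(pt)-st["position"])/.5;d=(R0.inv()*R.from_matrix(Rt)).as_rotvec()/np.pi
    print("offset",o.round(4),"dr",d.round(4),"deg",np.degrees(np.linalg.norm(d)*np.pi).round(1))
def plane(q,tol=.0025,it=400):
    rng=np.random.default_rng(0);best=None
    for _ in range(it):
        A=q[rng.choice(len(q),3,False)];n=np.cross(A[1]-A[0],A[2]-A[0]);L=np.linalg.norm(n)
        if L<1e-7: continue
        b=abs((q-A[0])@(n/L))<tol
        if best is None or b.sum()>best.sum(): best=b
    Q=q[best];c=Q.mean(0);n=np.linalg.svd(Q-c,full_matrices=False)[2][2];return n*np.sign(n[0]),c,Q
def frame(n): # axes x=n, y horizontal, z up in-plane
    y=np.cross([0,0,1],n);y/=np.linalg.norm(y);return np.c_[n,y,np.cross(n,y)]
def tool(F): # tool for a tablet frame F: tool y along tablet x, tool z = -tablet z
    z=-F[:,2];y=F[:,0];return np.c_[np.cross(y,z),y,z]
E
python3 - <<'E'
from h import *
print(cams.camera_params("wrist"))
for n in["scene","top"]:
    z=np.load(n+".npz");P=z["P"].reshape(-1,3)
    q=P[(P[:,1]<-.13)&(P[:,1]>-.31)&(P[:,2]>.09)&(abs(P[:,0]-.6)<.09)]
    nn,c,Q=plane(q);F=frame(nn)
    q=P[(P[:,1]<-.12)&(P[:,1]>-.32)&(P[:,2]>.05)&(abs(P[:,0]-.6)<.1)]
    L=(q-c)@F
    rest=L[abs(L[:,0])<.004];hk=L[(L[:,0]>.006)&(L[:,0]<.03)]
    print(n,"F",F.round(4).tolist(),c)
    print("rest y,z",np.percentile(rest,[.5,50,99.5],axis=0).round(4).tolist(), "hooks",len(hk),np.percentile(hk,[1,25,50,75,99],axis=0).round(4).tolist())
    h,_=np.histogram(hk[:,2],np.arange(-.07,.05,.004));print(h)
    for a in np.arange(.006,.03,.004):
        s=hk[(hk[:,0]>=a)&(hk[:,0]<a+.004)];print(round(a,3),len(s),np.percentile(s[:,2],[5,25,50,75,95]).round(4) if len(s) else "",np.percentile(s[:,1],[1,99]).round(3) if len(s) else "")
z=np.load("scene.npz");P=z["P"].reshape(-1,3)
q=P[(P[:,1]>.09)&(P[:,1]<.31)&(P[:,2]>.09)&(P[:,2]<.146)&(abs(P[:,0]-.62)<.04)]
n,c,Q=plane(q);print("tablet face",n,c,len(q),len(Q),"yaw",np.degrees(np.arctan2(n[1],n[0])),"tilt",np.degrees(n[2]))
F=frame(n);print(np.percentile((Q-c)@F,[.5,99.5],axis=0).round(4).tolist())
E
```

```text
{'K': array([[308.83752468,   0.        , 282.40593259],
       [  0.        , 308.83752468, 208.56086349],
       [  0.        ,   0.        ,   1.        ]]), 'hand_eye': array([[-1.27798448e-04, -9.44278682e-01, -3.29147010e-01,
         8.31233453e-02],
       [ 9.99999848e-01,  5.58612816e-05, -5.48530113e-04,
         3.34828041e-04],
       [ 5.36351866e-04, -3.29147030e-01,  9.44278532e-01,
        -1.28226456e-01],
       [ 0.00000000e+00,  0.00000000e+00,  0.00000000e+00,
         1.00000000e+00]])}
scene F [[0.819, -0.2647, -0.5092], [0.2248, 0.9643, -0.1397], [0.528, 0.0, 0.8492]] [ 0.59823416 -0.21952353  0.12113785]
rest y,z [[-0.0033, -0.062, -0.0514], [-0.0, 0.0005, -0.0054], [0.0031, 0.0572, 0.0357]] hooks 140 [[0.0074, -0.056, -0.0526], [0.0203, -0.038, -0.0502], [0.0214, 0.0255, -0.0475], [0.0226, 0.0408, -0.0442], [0.0248, 0.0516, -0.0411]]
[ 0  0  0  0 38 48 43 11  0  0  0  0  0  0  0  0  0  0  0  0  0  0  0  0
  0  0  0  0  0]
0.006 6 [-0.0518 -0.0515 -0.0501 -0.0493 -0.0489] [-0.03   0.052]
0.01 4 [-0.0519 -0.0503 -0.0493 -0.049  -0.0489] [-0.033  0.051]
0.014 
[... 593 characters left out ...]
0.0235, 0.0527, -0.0417]]
[  0   0   0  22 132  43  51   5   0   0   0   0   0   0   0   0   0   0
   0   0   0   0   0   0   0   0   0   0   0]
0.006 50 [-0.0549 -0.0533 -0.0524 -0.0516 -0.0501] [-0.053  0.053]
0.01 47 [-0.0531 -0.0523 -0.0514 -0.0508 -0.0496] [-0.053  0.052]
0.014 5 [-0.0525 -0.0524 -0.0516 -0.0514 -0.0513] [-0.029  0.053]
0.018 115 [-0.055  -0.0521 -0.048  -0.0453 -0.0426] [-0.054  0.052]
0.022 36 [-0.0533 -0.0511 -0.0463 -0.0435 -0.0417] [-0.052  0.051]
0.026 0  
tablet face [ 9.67931239e-01 -2.51213584e-01  9.22721134e-04] [0.63217307 0.20994009 0.11892666] 3063 2959 yaw -14.549343774838215 tilt 0.05286802664632587
[[-0.0023, -0.1122, -0.0285], [0.0015, 0.0848, 0.0268]]
```

Run:
```python
from h import *
F=frame(np.array([.9679,-.2512,0])/np.linalg.norm([.9679,.2512]))
move([.623,.197,.24],tool(F)); T=tool(F);T[:,:2]*=-1;move([.623,.197,.24],T)
```

```text
offset [ 1.3067 -1.2597  0.0107] dr [-0.    -0.    -0.324] deg 58.3
offset [ 1.3067 -1.2597  0.0107] dr [-0.     0.     0.676] deg 121.7
```

>>> apply_moves(
  offset=[
    [0.65, -0.63, 0],
    [0.65, -0.63, 0],
    [0.65, -0.63, 0],
    [0.65, -0.63, 0],
    [0.65, -0.63, 0],
    [0.65, -0.63, 0],
    [0.65, -0.63, 0],
    [0.65, -0.63, 0],
    [0.65, -0.63, 0],
    [0.65, -0.63, 0],
  ],
  dr=[
    [0, 0, -0.2],
    [0, 0, -0.2],
    [0, 0, -0.2],
    [0, 0, -0.2],
    [0, 0, -0.2],
    [0, 0, -0.2],
    [0, 0, -0.2],
    [0, 0, -0.2],
    [0, 0, -0.2],
    [0, 0, -0.2],
  ],
  fingers=[0.4, 0.4, 0.4, 0.4, 0.4, 0.4, 0.4, 0.4, 0.4, 0.4],
)

```text
clock: 2.95
position: [0.401, -0.2024, 0.2452]
orientation: [-2.812, -1.401, 0.001]
ft_force: [0.1, -0.1, -0.6]
width: 0.0599
finger_force: 0.0
```

Run:
```python
from h import *
F=frame(np.array([.9679,-.2512,0])/np.linalg.norm([.9679,.2512]))
s=r.get_state();print(s["position"],s["clock"],s["q"].round(3),s["width"])
move([.623,.197,.24],tool(F))
```

```text
[ 0.40100238 -0.20239854  0.24519914] 2.95 [ 0.799  0.021 -0.406  1.807  0.009  1.315 -0.256] 0.059883234713810185
offset [ 0.9051 -0.1267  0.01  ] dr [-1.000e-04  1.000e-04 -1.249e-01] deg 22.5
```

>>> apply_moves(
  offset=[
    [0.905, -0.127, 0.01],
    [0.905, -0.127, 0.01],
    [0.905, -0.127, 0.01],
    [0.905, -0.127, 0.01],
    [0.905, -0.127, 0.01],
    [0.905, -0.127, 0.01],
    [0.905, -0.127, 0.01],
    [0.905, -0.127, 0.01],
    [0.905, -0.127, 0.01],
    [0.905, -0.127, 0.01],
    [0.905, -0.127, 0.01],
  ],
  dr=[
    [0, 0, -0.125],
    [0, 0, -0.125],
    [0, 0, -0.125],
    [0, 0, -0.125],
    [0, 0, -0.125],
    [0, 0, -0.125],
    [0, 0, -0.125],
    [0, 0, -0.125],
    [0, 0, -0.125],
    [0, 0, -0.125],
    [0, 0, -0.125],
  ],
  fingers=[0.4, 0.4, 0.4, 0.4, 0.4, 0.4, 0.4, 0.4, 0.4, 0.4, 0.4],
)

```text
clock: 4.32
position: [0.623, 0.197, 0.2406]
orientation: [2.484, 1.921, -0.0]
ft_force: [-0.4, 0.1, -0.5]
width: 0.0593
finger_force: 0.0
```

Run:
```python
from h import *
F=frame(np.array([.9679,-.2512,0])/np.linalg.norm([.9679,.2512]))
s=r.get_state();print(s["position"],s["clock"],s["q"].round(3),s["width"])
im,d=cams.snapshot("wrist");c=cam("wrist",s);P=cloud(d,c).reshape(-1,3)[d.ravel()>0];save("w1",im)
q=P[(P[:,2]>.142)&(P[:,2]<.158)&(abs(P[:,0]-.62)<.06)&(P[:,1]>.08)&(P[:,1]<.31)]
print(len(q),q.mean(0),cv2.minAreaRect(q[:,:2].astype(np.float32)),np.percentile(q,[1,99],axis=0))
move([.623,.197,.123],tool(F))
```

```text
[0.62300374 0.19704465 0.24064537] 4.325 [ 0.079  0.532 -0.675  1.264  0.327  1.453 -0.819] 0.05928017474082481
3314 [0.62506699 0.20862123 0.14932346] ((0.6215689778327942, 0.1950990855693817), (0.1992739588022232, 0.010215132497251034), 75.30342864990234) [[0.59526733 0.1026654  0.14608957]
 [0.64909596 0.29039824 0.15099429]]
offset [-7.000e-04  1.000e-04  2.355e-01] dr [0.0003 0.0002 0.0001] deg 0.1
```

View pics/w1.png

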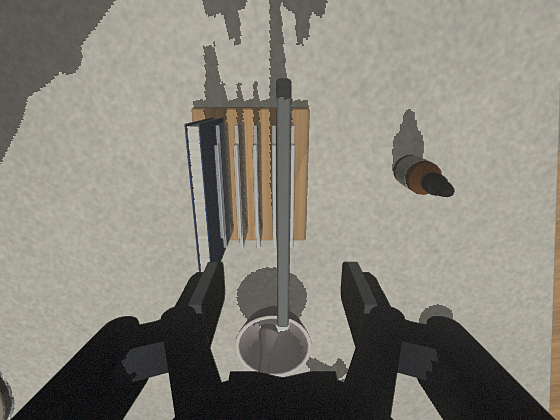

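The wrist view shows the tablet's edge centred between the fingers, as a vertical strip at column 285. Going down to grasp.

>>> apply_moves(
  offset=[
    [-0.003, -0.001, 0.1],
    [-0.003, -0.001, 0.17],
    [-0.003, -0.001, 0.21],
    [-0.003, -0.001, 0.235],
    [-0.003, -0.001, 0.235],
    [-0.003, -0.001, 0.235],
    [-0.003, -0.001, 0.235],
    [-0.003, -0.001, 0.235],
    [-0.003, -0.001, 0.235],
    [-0.003, -0.001, 0.235],
  ],
  dr=[
    [0, 0, 0],
    [0, 0, 0],
    [0, 0, 0],
    [0, 0, 0],
    [0, 0, 0],
    [0, 0, 0],
    [0, 0, 0],
    [0, 0, 0],
    [0, 0, 0],
    [0, 0, 0],
  ],
  fingers=[0.4, 0.4, 0.4, 0.4, 0.4, -1, -1, -1, -1, -1],
  force=50,
)

```text
clock: 5.62
position: [0.6224, 0.1983, 0.1237]
orientation: [2.482, 1.925, 0.003]
ft_force: [1.3, 0.3, 5.0]
width: 0.0091
finger_force: 50.3
```

>>> apply_moves(
  offset=[
    [0, 0, -0.03],
    [0, 0, -0.08],
    [0, 0, -0.14],
    [0, 0, -0.2],
    [0, 0, -0.26],
    [0, 0, -0.31],
    [0, 0, -0.33],
    [0, 0, -0.33],
    [0, 0, -0.33],
  ],
  dr=[
    [0, 0, 0],
    [0, 0, 0],
    [0, 0, 0],
    [0, 0, 0],
    [0, 0, 0],
    [0, 0, 0],
    [0, 0, 0],
    [0, 0, 0],
    [0, 0, 0],
  ],
  fingers=[-1, -1, -1, -1, -1, -1, -1, -1, -1],
)

```text
clock: 6.75
position: [0.6212, 0.1979, 0.2862]
orientation: [-2.481, -1.926, 0.004]
ft_force: [-0.4, -0.3, -4.8]
width: 0.0096
finger_force: 49.5
```

Run:
```python
from h import *
s=r.get_state();print(s["position"],s["clock"],s["ft_force"],s["width"])
T=R.from_rotvec(s["orientation"]).as_matrix()
im,d=cams.snapshot("scene");save("s2",im);P=cloud(d,cam("scene"));
ms=cams.masks_of("scene","tablet");print([(m["confidence"],m["bbox"]) for m in ms])
m=ms[0]["pixels"]&(d>0);q=P[m];n,c,Q=plane(q);F=frame(n);L=(Q-c)@F
print("n",n,"yaw",np.degrees(np.arctan2(n[1],n[0])),"tooly",T[:,1],len(q),len(Q))
print("local",np.percentile(L,[.5,99.5],axis=0)); box=cv2.minAreaRect(L[:,1:].astype(np.float32));print(box)
print("center in tool", T.T@(c+F@[0,*box[0]]-s["position"]))
# target
C=np.array([.6231,-.215,.0791]);Fc=frame(np.array([.819,.224,.5282]))
print("hover at +.06 up world")
move(C+Fc@[.005,0,.135-.022-.005]+[.0,0,.09],tool(Fc))
```

```text
[0.62124395 0.19790362 0.28623996] 6.75 [-0.35515821 -0.25753613 -4.79330682] 0.009559177291349964
[(0.96, [429.2, 165.7, 123.4, 161.3])]
n [ 0.96919863 -0.2462602   0.00314989] yaw -14.256391922327753 tooly [ 0.96874078 -0.24806625 -0.00210551] 10453 9863
local [[-0.00289503 -0.11613915 -0.0681134 ]
 [ 0.00155621  0.0805768   0.06446879]]
((-0.0187135711312294, -0.0025338903069496155), (0.1356530487537384, 0.20082972943782806), 89.98796081542969)
center in tool [-0.00083085  0.00523377  0.03983982]
hover at +.06 up world
offset [-0.8513  0.1167  0.0467] dr [-0.1738  0.0461 -0.1605] deg 43.4
```

View pics/s2.png

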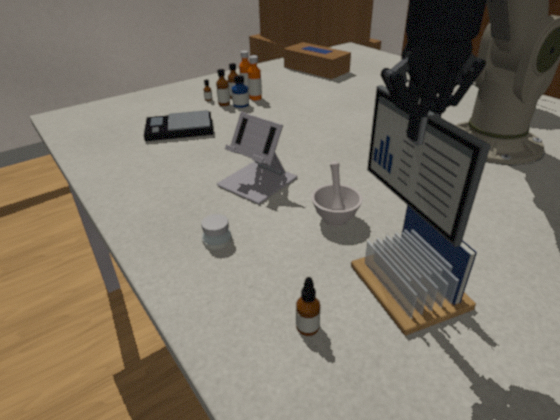

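The tablet is held square, with its face centre about 40 mm ahead of the TCP as planned. It hangs clear of the sorter at (420,165), and the notebook is still standing in its slot. Carrying it to above the stand.

>>> apply_moves(
  offset=[
    [-0.08, 0.012, 0.005],
    [-0.18, 0.024, 0.01],
    [-0.28, 0.04, 0.015],
    [-0.38, 0.052, 0.02],
    [-0.48, 0.066, 0.026],
    [-0.58, 0.08, 0.032],
    [-0.68, 0.093, 0.037],
    [-0.76, 0.104, 0.042],
    [-0.82, 0.112, 0.045],
    [-0.851, 0.117, 0.047],
    [-0.851, 0.117, 0.047],
    [-0.851, 0.117, 0.047],
  ],
  dr=[
    [-0.016, 0.004, -0.015],
    [-0.037, 0.01, -0.034],
    [-0.057, 0.015, -0.053],
    [-0.078, 0.021, -0.072],
    [-0.098, 0.026, -0.09],
    [-0.118, 0.031, -0.109],
    [-0.139, 0.037, -0.128],
    [-0.155, 0.041, -0.143],
    [-0.167, 0.044, -0.155],
    [-0.174, 0.046, -0.1605],
    [-0.174, 0.046, -0.1605],
    [-0.174, 0.046, -0.1605],
  ],
  fingers=[-1, -1, -1, -1, -1, -1, -1, -1, -1, -1, -1, -1],
)

```text
clock: 8.35
position: [0.5729, -0.2269, 0.2641]
orientation: [1.659, 2.176, 0.624]
ft_force: [0.4, 0.8, -5.2]
width: 0.0094
finger_force: 50.2
```

```bash
cat > m.py <<'E'
from h import *
import sys
s=r.get_state();print(s["position"],s["clock"],s["ft_force"],s["width"],s["q"].round(3))
T=R.from_rotvec(s["orientation"]).as_matrix()
C=np.array([.6231,-.215,.0791]);Fc=frame(np.array([.819,.224,.5282]))
print("pred tablet in cradle",Fc.T@(s["position"]+T@[0,0,.1075]-C),"axes",(Fc.T@T).round(3).tolist())
cc={"scene":[.59823,-.21952,.12114],"top":[.59551,-.2218,.12327]};off={"scene":[0,-.0022,-.050],"top":[0,-.0006,-.0515]}
for k in["scene","top"]:
    im,d=cams.snapshot(k);save(k+sys.argv[1],im);P=cloud(d,cam(k));C=np.array(cc[k])+Fc@off[k]
    ms=cams.masks_of(k,"tablet");print(k,[(m["confidence"],m["bbox"]) for m in ms])
    q=P[ms[0]["pixels"]&(d>0)];n,c,Q=plane(q);F=frame(n);L=(Q-c)@F;box=cv2.minAreaRect(L[:,1:].astype(np.float32))
    print("n in cradle",Fc.T@n,len(q),len(Q),box)
    print(" face centre in cradle",Fc.T@(c+F@[0,*box[0]]-C),"(want .010,0,.0675+h)")
E
python3 m.py 3
```

```text
[ 0.57287373 -0.22689788  0.26406145] 8.35 [ 0.39329159  0.77689047 -5.21012895] 0.00937030060713312 [ 1.098  0.14  -0.605  1.776 -0.399  0.88   0.981]
pred tablet in cradle [0.05409685 0.00191703 0.0767986 ] axes [[-0.001, 1.0, 0.002], [1.0, 0.001, 0.001], [0.001, 0.002, -1.0]]
scene [(0.69, [258.8, 86.8, 95.9, 85.3]), (0.31, [413.6, 282.9, 127.8, 104.5])]
n in cradle [0.99996154 0.00201307 0.00225808] 5206 4914 ((-0.007972434163093567, 0.0009089633822441101), (0.20111146569252014, 0.13470721244812012), 0.6347733736038208)
 face centre in cradle [0.0592021  0.00170124 0.14461587] (want .010,0,.0675+h)
top [(0.95, [423.1, 261.4, 157.2, 87.7])]
n in cradle [0.99996051 0.00220464 0.0025217 ] 6794 6224 ((-0.0023780763149261475, -0.001520104706287384), (0.2006983906030655, 0.13955426216125488), 0.7615475058555603)
 face centre in cradle [0.0599474  0.00139397 0.14513288] (want .010,0,.0675+h)
```

>>> apply_moves(
  offset=[
    [-0.003, -0.03, 0.03],
    [-0.003, -0.06, 0.06],
    [-0.003, -0.08, 0.09],
    [-0.003, -0.09, 0.11],
    [-0.003, -0.09, 0.12],
    [-0.003, -0.09, 0.13],
    [-0.003, -0.09, 0.138],
    [-0.003, -0.09, 0.14],
    [-0.003, -0.09, 0.14],
    [-0.003, -0.09, 0.14],
  ],
  dr=[
    [0, 0, 0],
    [0, 0, 0],
    [0, 0, 0],
    [0, 0, 0],
    [0, 0, 0],
    [0, 0, 0],
    [0, 0, 0],
    [0, 0, 0],
    [0, 0, 0],
    [0, 0, 0],
  ],
  fingers=[-1, -1, -1, -1, -1, -1, -1, -1, -1, -1],
)

```text
clock: 9.8
position: [0.5723, -0.2304, 0.1813]
orientation: [1.659, 2.173, 0.624]
ft_force: [-0.1, -0.2, -4.1]
width: 0.0094
finger_force: 50.1
```

```bash
python3 m.py 4
python3 - <<'E'
import cv2
a=cv2.imread("pics/scene4.png");cv2.imwrite("pics/c4.png",cv2.resize(a[60:210,170:350],None,fx=4,fy=4,interpolation=cv2.INTER_CUBIC))
E
```

```text
[ 0.57225417 -0.23038666  0.18133591] 9.8 [-0.09158688 -0.1611583  -4.06710389] 0.009407222946485586 [ 1.087  0.229 -0.605  1.882 -0.403  0.702  1.049]
pred tablet in cradle [ 0.00923101 -0.00148856  0.00736002] axes [[-0.0, 1.0, 0.003], [1.0, 0.0, -0.001], [-0.001, 0.003, -1.0]]
scene [(0.74, [337.9, 196.1, 54.8, 66.3])]
n in cradle [-0.4268088  -0.85895093 -0.28287768] 1747 303 ((0.0032429080456495285, -0.0027108564972877502), (0.08036255091428757, 0.11389300227165222), 48.27900695800781)
 face centre in cradle [-0.02895599  0.21476834 -0.01212431] (want .010,0,.0675+h)
top [(0.84, [410.6, 260.4, 140.3, 78.7]), (0.51, [387.2, 233.1, 57.2, 19.7]), (0.25, [158.8, 285.6, 89.9, 28.9])]
n in cradle [9.99960291e-01 2.19068310e-04 3.40707519e-03] 5480 5073 ((-0.0018096640706062317, -0.0020659714937210083), (0.2005661129951477, 0.13780519366264343), 0.552329957485199)
 face centre in cradle [ 0.01423574 -0.00205938  0.07490021] (want .010,0,.0675+h)
```

View pics/c4.png

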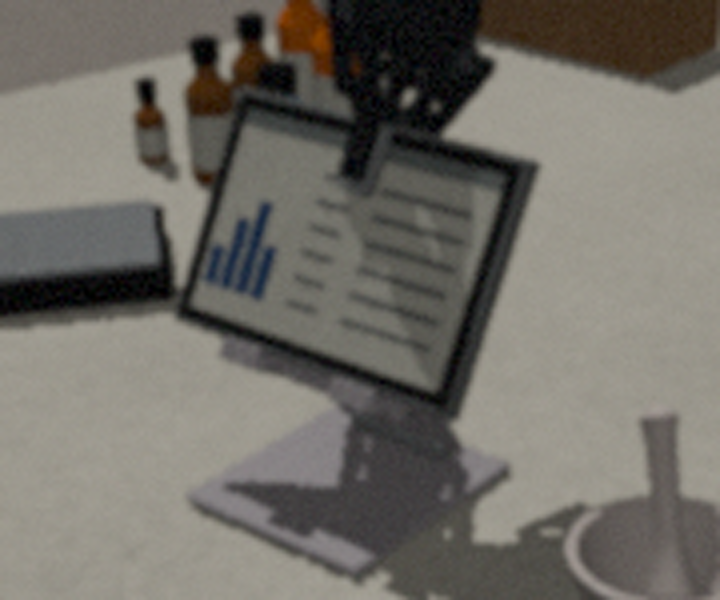

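The tablet hovers parallel to the rest, just above the hooks: its lower edge runs from (180,310) to (450,415) with the left hook visible at (260,355). The top camera and the predicted pose agree on about 7.4 mm above the ledge. Lowering in small steps.

>>> apply_moves(
  offset=[
    [0, 0, 0.004],
    [0, 0, 0.007],
    [0, 0, 0.01],
    [0, 0, 0.012],
    [0, 0, 0.013],
    [0, 0, 0.013],
  ],
  dr=[
    [0, 0, 0],
    [0, 0, 0],
    [0, 0, 0],
    [0, 0, 0],
    [0, 0, 0],
    [0, 0, 0],
  ],
  fingers=[-1, -1, -1, -1, -1, -1],
)

```text
clock: 10.75
position: [0.5754, -0.2293, 0.1759]
orientation: [1.659, 2.174, 0.624]
ft_force: [-3.9, 1.7, 0.9]
width: 0.0095
finger_force: 51.2
```

>>> apply_moves(
  offset=[
    [0, 0, 0.001],
    [0, 0, 0.002],
    [0, 0, 0.002],
  ],
  dr=[
    [0, 0, 0],
    [0, 0, 0],
    [0, 0, 0],
  ],
  fingers=[-1, -1, -1],
)

```text
clock: 11.12
position: [0.5757, -0.2291, 0.1759]
orientation: [1.658, 2.174, 0.623]
ft_force: [-14.2, 4.0, 11.9]
width: 0.0095
finger_force: 53.3
```

>>> apply_moves(
  offset=[
    [0, 0, -0.002],
    [0, -0.003, -0.002],
    [0, -0.006, -0.002],
    [0, -0.0075, -0.002],
    [0, -0.0075, -0.002],
  ],
  dr=[
    [0, 0, 0],
    [0, 0, 0],
    [0, 0, 0],
    [0, 0, 0],
    [0, 0, 0],
  ],
  fingers=[-1, -1, -1, -1, -1],
)

```text
clock: 11.75
position: [0.5727, -0.2305, 0.1739]
orientation: [1.659, 2.173, 0.624]
ft_force: [-1.3, -0.2, 0.2]
width: 0.0093
finger_force: 50.8
```

```bash
python3 m.py 5
```

```text
[ 0.57269446 -0.23051807  0.17390488] 11.75 [-1.25493937 -0.18883848  0.19578323] 0.009291887284579945 [ 1.085  0.239 -0.606  1.89  -0.402  0.685  1.054]
pred tablet in cradle [ 0.00567407 -0.00177173  0.00084461] axes [[0.0, 1.0, 0.003], [1.0, -0.0, -0.001], [-0.001, 0.003, -1.0]]
scene [(0.67, [259.4, 127.6, 89.1, 84.0])]
n in cradle [0.99993604 0.00257922 0.00731417] 4491 4189 ((-0.008149668574333191, 5.888938903808594e-05), (0.13436128199100494, 0.20190106332302094), 89.96411895751953)
 face centre in cradle [ 0.01085265 -0.00251815  0.06900465] (want .010,0,.0675+h)
top [(0.57, [410.8, 259.4, 137.4, 80.7]), (0.32, [277.3, 279.9, 53.4, 47.3])]
n in cradle [0.99994096 0.00199219 0.00680835] 5362 4950 ((-0.002171933650970459, -0.0016250163316726685), (0.19928403198719025, 0.137640580534935), 0.10916110873222351)
 face centre in cradle [ 0.01089488 -0.00221787  0.06913785] (want .010,0,.0675+h)
```

>>> apply_moves(
  offset=[
    [0, -0.001, 0],
    [0, -0.002, 0.001],
    [0, -0.002, 0.001],
  ],
  dr=[
    [0, 0, 0],
    [0, 0, 0],
    [0, 0, 0],
  ],
  fingers=[-1, -1, -1],
)

```text
clock: 12.32
position: [0.5725, -0.2305, 0.1736]
orientation: [1.658, 2.173, 0.624]
ft_force: [-2.4, 1.1, 6.2]
width: 0.0098
finger_force: 51.7
```

>>> apply_moves(
  offset=[
    [0, 0, 0],
    [0, 0, 0],
    [0, 0, 0],
    [0, 0, 0],
    [0, 0, 0],
  ],
  dr=[
    [0, 0, 0],
    [0, 0, 0],
    [0, 0, 0],
    [0, 0, 0],
    [0, 0, 0],
  ],
  fingers=[-1, -1, -0.74, -0.7, -0.66],
  force=20,
)

```text
clock: 12.95
position: [0.5716, -0.2301, 0.1722]
orientation: [1.66, 2.175, 0.624]
ft_force: [0.6, -0.7, 0.5]
width: 0.0146
finger_force: 0.0
```

```bash
python3 m.py 6
```

```text
[ 0.57162578 -0.23010679  0.17219705] 12.95 [ 0.64307918 -0.71033827  0.53102483] 0.014611679052975815 [ 1.086  0.24  -0.606  1.893 -0.403  0.684  1.056]
pred tablet in cradle [ 0.00387132 -0.000937   -0.00011867] axes [[0.0, 1.0, 0.002], [1.0, -0.0, 0.001], [0.001, 0.002, -1.0]]
scene [(0.82, [259.0, 126.5, 90.7, 85.4])]
n in cradle [0.99994387 0.00217216 0.00630636] 4607 4282 ((-0.007534772157669067, 0.0006690099835395813), (0.13484250009059906, 0.20139840245246887), 89.94324493408203)
 face centre in cradle [ 0.01059457 -0.00149571  0.06865439] (want .010,0,.0675+h)
top [(0.61, [410.2, 260.9, 135.3, 76.2]), (0.48, [383.5, 231.3, 76.6, 38.0]), (0.48, [186.1, 171.9, 23.7, 21.6])]
n in cradle [9.99918725e-01 5.74507233e-05 9.73555521e-03] 5268 4928 ((-0.0023340806365013123, -0.0024704858660697937), (0.2003624588251114, 0.13794739544391632), 0.503414511680603)
 face centre in cradle [ 0.01061422 -0.00194912  0.06886946] (want .010,0,.0675+h)
```

Released: the tablet stayed put, resting on the ledges and flat against the rest. Opening wider, then backing out along the fingers.

>>> apply_moves(
  offset=[
    [0, 0.002, 0],
    [0, 0.003, 0],
    [0, 0.003, 0],
    [0, 0.003, 0],
    [0, 0.003, 0],
    [0, 0.003, -0.04],
    [0, 0.003, -0.1],
    [0, 0.003, -0.18],
    [0, 0.003, -0.26],
    [0, 0.003, -0.3],
    [0, 0.003, -0.3],
  ],
  dr=[
    [0, 0, 0],
    [0, 0, 0],
    [0, 0, 0],
    [0, 0, 0],
    [0, 0, 0],
    [0, 0, 0],
    [0, 0, 0],
    [0, 0, 0],
    [0, 0, 0],
    [0, 0, 0],
    [0, 0, 0],
  ],
  fingers=[-0.5, -0.2, 0.1, 0.1, 0.1, 0.1, 0.1, 0.1, 0.1, 0.1, 0.1],
)

```text
clock: 14.52
position: [0.4964, -0.252, 0.302]
orientation: [1.658, 2.171, 0.622]
ft_force: [0.4, -0.0, -1.0]
width: 0.0467
finger_force: 0.0
```

```bash
python3 m.py 7
```

```text
[ 0.49636708 -0.25198574  0.30197471] 14.525 [ 0.40049673 -0.01079227 -1.00567179] 0.046719669868105614 [ 1.249 -0.003 -0.561  1.82  -0.526  1.039  1.16 ]
pred tablet in cradle [ 0.00603289 -0.00263444  0.15146625] axes [[-0.0, 1.0, 0.004], [1.0, 0.0, -0.004], [-0.004, 0.004, -1.0]]
scene [(0.75, [258.2, 127.0, 91.0, 84.4])]
n in cradle [0.99993873 0.00183458 0.00716998] 4842 4485 ((-0.006845921277999878, -0.0016686618328094482), (0.13482360541820526, 0.20234812796115875), 89.9448013305664)
 face centre in cradle [ 0.01054016 -0.00223486  0.06876228] (want .010,0,.0675+h)
top [(0.97, [409.5, 260.2, 134.7, 77.4])]
n in cradle [9.99927024e-01 9.76543969e-05 8.84182188e-03] 5853 5410 ((-0.0009015575051307678, -0.0063712745904922485), (0.19915089011192322, 0.13678207993507385), 0.08550384640693665)
 face centre in cradle [ 0.01064426 -0.00144863  0.06835764] (want .010,0,.0675+h)
```

View pics/scene7.png

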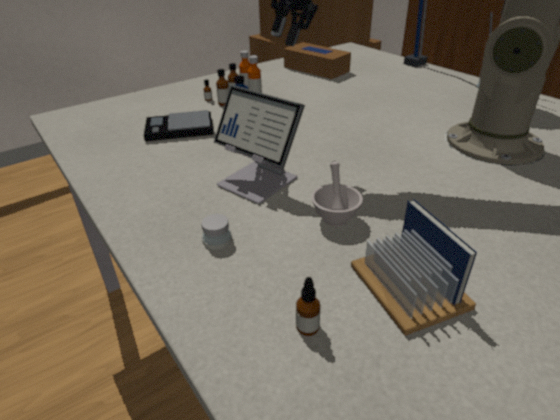

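The tablet sits on the stand at (258,127), leaning on the rest, with both hooks under its lower edge. The arm is clear and the other things are where they were.

```bash
python3 -c "
from bench import r
print(r.hand_in())"
```

```text
the job is handed in; nothing more can be done
None
```

The tablet is on the stand, resting on both hooks and flat against the rest, screen to the front and about 2 mm off centre by the cameras; nothing else was moved, and the job is handed in (no verdict was returned).

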